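Hang the weight caddy on the rail and slide it to its pointer

TASK

Pick up the small hang-on caddy by its grip tab and hook it over the round rail of the stand near the rail's left-hand end (as the robot sees it), its open hook facing away from the robot. Then slide it along the rail, without lifting it off, until it is lined up with the pointer behind the rail, and let go so that it hangs there still and straight. Leave the pliers, torch, tape and tin where they are.

Things in the scene. Friction and masses are not known exactly. Their poses are not given: they have to be found in the camera images.
- caddy: hang-on caddy, bare sheet aluminium with a black grip tab, 0.2 to 0.45 kg, loose, stands on the console at the start, 185 mm tall. Origin: under the middle of the hook, at the underside; z up, x the way its hook opens (at first roughly away from the robot), y its width. Tray 80 mm (x -37 to +43) x 100 mm (y) x 34 mm high. Flat stem, 40 mm wide, 4 mm thick, from tray to hook at x = -20 mm
- caddy_saddle (a point): where the rail's axis lies when the caddy hangs properly: origin + (0, 0, 119) mm. The hook round it is 40 mm wide (y), 36 mm inside (x -18 to +18), its roof an upside-down V with 45 degree flanks, inner apex at z = 130 mm. Below it the caddy is open to +x between tray rim (z = 34) and lip (z = 104): the rail comes in there, then the caddy is lowered on it
- caddy_lip (a point): lower edge of the hook's short lip, on the side where the hook opens: origin + (20, 0, 104) mm; the lip is 4 mm thick and 40 mm wide
- caddy_grip (a point): point in the grip tab suited for gripping from above with the fingers on its two narrow sides (closing along the caddy's y, 30 mm): origin + (0, 0, 163) mm. The tab is 14 mm (x) x 30 mm (y) and stands on the hook's roof from z = 135 to 185 mm
- rail_stand: fixed stand. Origin: under the middle of the rail, at the console's top; x away from the robot, y along the rail to the left, z up. Base plate 10 mm thick, x -55 to +85, y -240 to +240 mm. Steel rail, 16 mm diameter, along y at x = 0, axis 165 mm above the console, between two posts (26 x 16 mm, 181 mm high) at y = -220 and +220 mm. Nothing is above the rail
- rail_load (a point): point on the rail's axis 125 mm left of its middle (stand y = +125 mm): the middle of the left-hand stretch where the caddy is to be hooked on (any y above +90 mm will do; the left post leaves room for the caddy's centre up to y = +160 mm)
- pointer: aluminium pointer fixed on the base plate behind the rail, same axes as the stand; origin under its block, 62 mm behind the rail's axis, somewhere between 20 and 150 mm to the right of the rail's middle. Block 28 x 26 x 20 mm, thin upright blade 14 mm wide at 70 mm behind the rail, and on top a tongue that points to the rail, 192 mm above the console
- pointer_tip (a point): sharp tip of the pointer's tongue, 41 mm behind the rail's axis and 192 mm above the console. The caddy is lined up when its middle (the grip tab) has the same position along the rail as this tip
- pliers: pair of red-handled pliers, 65 x 162 x 18 mm, lying on the console; origin at the centre of the underside; a bystander
- torch: black pocket torch, 33 x 124 x 33 mm, lying; origin at the centre of the underside; a bystander
- tape_roll: roll of tape, 94 mm diameter, 19 mm high, lying; origin at the centre of the underside; a bystander
- tin: green lidded tin, 70 mm diameter, 60 mm high; origin at the centre of the underside; a bystander
Things that resemble listed ones, but are neither listed nor needed, are in the scene too. Of the things shaped like the caddy, the aluminium one is meant.

How it is judged:
On the way, in this order (a step that is already met when the one before it is completed fails the run):
1. the caddy is hooked on the rail in the left-hand stretch, more than 85 mm left of the rail's middle (x of caddy_saddle in the frame of rail_stand between -0.008 and 0.008 m and z of caddy_saddle in the frame of rail_stand between 0.157 and 0.173 m and angle between caddy's own z axis and vertical below 0.25 rad and x of caddy_lip in the frame of rail_stand above 0 m and angle between the y axis of caddy and the y axis of rail_stand, either way round below 0.15 rad and y of caddy_saddle in the frame of rail_stand above 0.085 m), for 0.2 s.
2. still hooked on the rail (within 8 mm of seated), the caddy passes 30 to 75 mm left of the rail's middle (x of caddy_saddle in the frame of rail_stand between -0.008 and 0.008 m and z of caddy_saddle in the frame of rail_stand between 0.157 and 0.173 m and angle between caddy's own z axis and vertical below 0.25 rad and x of caddy_lip in the frame of rail_stand above 0 m and angle between the y axis of caddy and the y axis of rail_stand, either way round below 0.15 rad and y of caddy_saddle in the frame of rail_stand between 0.03 and 0.075 m), for 0.05 s.
3. still hooked on the rail, it comes to 12 to 48 mm left of the pointer (x of caddy_saddle in the frame of rail_stand between -0.008 and 0.008 m and z of caddy_saddle in the frame of rail_stand between 0.157 and 0.173 m and angle between caddy's own z axis and vertical below 0.25 rad and x of caddy_lip in the frame of rail_stand above 0 m and angle between the y axis of caddy and the y axis of rail_stand, either way round below 0.15 rad and y of caddy_saddle in the frame of pointer_tip between 0.012 and 0.048 m), for 0.05 s.
At the end, for the whole second after the job is handed in: The caddy hangs at rest on the rail by its hook (saddle point within 8 mm of the rail's axis in height and depth), upright within 0.25 rad and square to the rail within 0.15 rad, its middle within 10 mm of the pointer tip along the rail (x of caddy_saddle in the frame of rail_stand between -0.008 and 0.008 m and z of caddy_saddle in the frame of rail_stand between 0.157 and 0.173 m and angle between caddy's own z axis and vertical below 0.25 rad and x of caddy_lip in the frame of rail_stand above 0 m and angle between the y axis of caddy and the y axis of rail_stand, either way round below 0.15 rad and y of caddy_saddle in the frame of pointer_tip between -0.01 and 0.01 m and linear speed of caddy below 0.03 m/s and angular speed of caddy below 0.3 rad/s); the robot touches nothing.
It fails at once if the pliers is moved by more than 20 mm (distance of pliers from where it was at the start of the episode above 0.02 m).
It fails at once if the torch is moved by more than 20 mm (distance of torch from where it was at the start of the episode above 0.02 m).
It fails at once if the roll of tape is moved by more than 20 mm (distance of tape_roll from where it was at the start of the episode above 0.02 m).
It fails at once if the tin is moved by more than 20 mm (distance of tin from where it was at the start of the episode above 0.02 m).
It also fails if it takes over 51 s, if anything falls off the work surface, if the arm or the gripper's body presses on something with over 40 N, if the wrist force passes 120 N, or if a joint passes its speed limit or range.

ROBOT

A 7-joint arm with a two-finger parallel gripper is mounted at the origin on a cart in front of the work surface, level with it; the furniture and walls round the work are solid. World frame = base frame: x ahead of the robot, y to its left, z up, the work surface at z = 0. Lengths are in m, angles in rad, forces in N, time in s.
With the tool pointing down it reaches from about 0.425 to 0.925 m from the base axis. Payload 6.8 kg.
Tool frame: the origin (TCP) lies on the centre line of the jaws, within the pads' length; the fingertips stand 25 mm ahead of it and the grasp point (between the pads) lies 6 mm ahead of it; z points along the fingers, y is the line along which they close (so a half turn about z gives the same grasp; the last joint's range is limited). The gripper opens to 85 mm and grips with 20 to 120 N. Pads are 22 mm wide; open, the fingers measure 114 mm over their backs; the gripper's body (76 mm by 85 mm) begins 54 mm behind the grasp point. The pads swing forward as they close: fully open they stand 13 mm farther back than shut.
Start: joints at [1.033, 0.477, 0.022, 1.555, -0.011, 1.109, -0.083], TCP at [0.281, -0.614, 0.256] pointing down, gripper open.
Joint ranges: [-2.96, 2.96], [-0.34, 2.1], [-1.41, 1.46], [0.24, 2.44], [-1.37, 4.51], [0.17, 1.92], [-2.96, 2.96]. Speed limits (rad/s): [2.39, 2.39, 3.14, 3.14, 3.14, 3.14, 3.14].

INTERFACE

Orientations are given as a rotation vector (axis times angle).
In Python, from bench import status, imaging, workorder gives the robot as it stands.
- The arm moves only by the tool send_rows, never from a script. Its argument "steps" is a list of rows, each an object of numbers: "dx", "dy", "dz": the shift along the tool's x, y, z in cm; "yaw": the turn about the tool's z in degrees; "gripper": the opening, from 0 (shut) to 1 (fully open). A call has 1 to 5 rows; each row is the pose to reach, as a shift and turn from the pose commanded when the call began, along the tool's axes at that moment; what a row does not reach only later rows make up. A row lasts 1/8 s, in which the tool goes at most 62.5 mm and 10.7 degrees, less where a joint would pass 70% of its speed; a pose out of reach is approached as far as the arm can. A call with a gripper value outside its range is refused whole. The fingers move at their own pace and stop on an object; "force" is the grip in N (left out, the last holds). Time passes only in rows, so rows that repeat a pose let the fingers close. It gives the time, the measured TCP pose, the force, the opening and the grip force at its end, in the units of the state.
- status.get_obs(): the state, without advancing time (a new reading comes with each control period).
- imaging.grab_frame(name): name is "side" or "top"; returns a dict with "color" (480x640x3 uint8, red, green, blue), "depth" (480x640 float32, m along the optical axis (not along the pixel's ray), 0 where there is no reading), "K" (3x3 intrinsics, pixels), "R" (3x3) and "t" (3): a world point X has camera coordinates R X + t. Camera axes: x right, y down, z forward; pixel columns grow to the right and rows downward; lengths in m; the calibration is good to about 2 mm. A picture is of the moment at which its call begins.
- workorder.hand_in(): hands the job in; it is judged then, once.
The state is a dict: "clock": time; "joints": joint angles; "qvel": joint speeds; "tau": joint torques, N m; "tcp_pos": TCP position; "orientation": TCP orientation; "contact_force": force on the tool from outside, world axes, zero at the start; "moment": the same for the moment, N m; "grip_width": finger opening in m; "gripper_force": force on a finger pad.
Only numpy, scipy, OpenCV 4.12 (cv2) and the standard library are available. Lean on these libraries where they do the work, as an engineer would, in place of code of your own. Each camera call takes 0.05 s, during which the arm holds its last target. There are 200 camera calls.

## Working session

There is one attempt and no reset: what is moved stays moved. The work goes in short steps, Python scripts to look and compute and a tool call to move; the robot and the scene stay as the last step left them, time stands still between calls to the robot, and variables do not carry over. Pictures are saved under pics/ and viewed, at most 10 in all, crops included, and the job is handed in when it is done.

Besides the shell and the picture viewer there is one more tool, called after "Request:" as name(argument=value, ...), one argument or row to a line, values as JSON. send_rows: Moves the arm, as the interface text tells. Its arguments: {"type":"object","properties":{"steps":{"type":"array"},"force":{"type":"number"}},"required":["steps"]}

```bash
mkdir -p pics
cat > h.py <<'E'
import numpy as np, cv2
from bench import status, imaging, workorder
def grab(n):
    f=imaging.grab_frame(n); np.savez(n+'.npz',**f); return f
def load(n): return dict(np.load(n+'.npz'))
def pts(f):
    d=f['depth']; v,u=np.mgrid[:480,:640]; K=f['K']
    c=np.stack([(u-K[0,2])/K[0,0]*d,(v-K[1,2])/K[1,1]*d,d],-1)
    p=(c-f['t'])@f['R']; p[d==0]=np.nan; return p
def onplane(f,u,v,z):
    r=f['R'].T@np.linalg.inv(f['K'])@np.array([u,v,1.]); o=-f['R'].T@f['t']
    return o+r*(z-o[2])/r[2]
E
python3 - <<'E'
from h import *
for n in('side','top'):
    f=grab(n); cv2.imwrite(f'pics/{n}0.png',f['color'][:,:,::-1]); print(n,(-f['R'].T@f['t']).round(3),f['R'].round(2).tolist())
print(status.get_obs())
E
```

```text
side [ 0.531 -0.983  0.806] [[1.0, -0.06, -0.02], [-0.05, -0.56, -0.83], [0.04, 0.82, -0.56]]
top [ 0.34  -0.005  1.461] [[-0.0, -1.0, -0.01], [-0.98, 0.0, -0.18], [0.18, 0.01, -0.98]]
{'clock': 0.1, 'joints': array([ 1.03290285,  0.47773919,  0.02236735,  1.55633814, -0.01146859,
        1.10929356, -0.08308198]), 'qvel': array([-0.00098961, -0.00161292,  0.00063556, -0.003331  , -0.00012163,
       -0.00013773,  0.00184677]), 'tau': array([ 4.53573288e-03, -5.97767937e+01,  1.61411963e+00, -2.81953794e+01,
        1.28658861e-02,  5.04783180e-03, -7.19587138e-05]), 'tcp_pos': array([ 0.28103123, -0.61318283,  0.25541491]), 'orientation': array([-3.06778669e+00, -6.69645319e-01,  7.94827412e-04]), 'contact_force': array([ 0.2051722 , -0.81810426, -0.58119182]), 'moment': array([-0.01504737, -0.00138445,  0.0584999 ]), 'gripper_force': 0.0, 'grip_width': 0.08546404660572382}
```

View pics/side0.png

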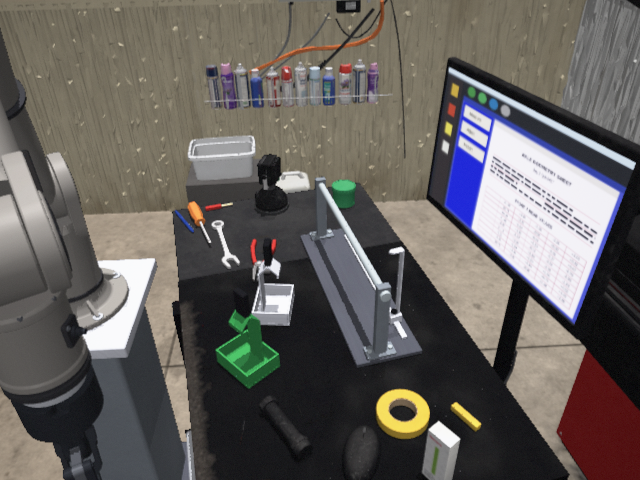

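View pics/top0.png

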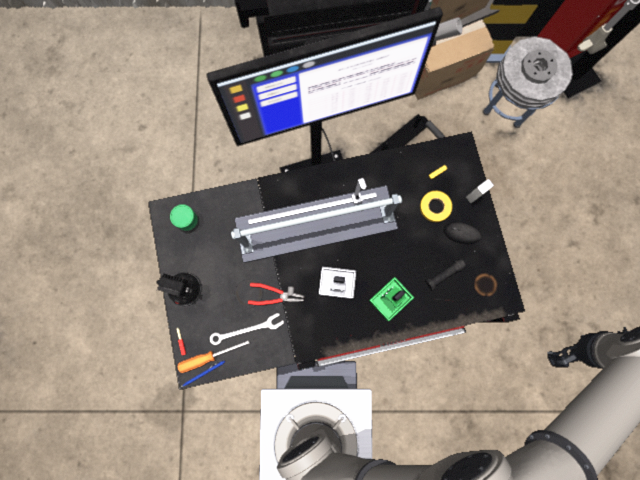

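The side view shows the aluminium caddy at (272,300), with its tab at (268,250), and a green look-alike at (248,358). In the top view the aluminium caddy is at (338,283) and the green one at (391,298). The black clamp at (180,288) only resembles the tab. The rail runs from (237,233) to (396,200) and the pointer is at (360,188). I choose the aluminium one and check it in a crop.

Run:
```python
from h import *
t=load('top');s=load('side')
P=pts(t);Q=pts(s)
a=cv2.resize(t['color'][165:315,225:415],None,fx=4,fy=4,interpolation=cv2.INTER_CUBIC)[:600,:400*2]
cv2.imwrite('pics/topcrop.png',a[:,:,::-1])
b=cv2.resize(s['color'][170:370,220:420],None,fx=3,fy=3,interpolation=cv2.INTER_CUBIC)
cv2.imwrite('pics/sidecrop.png',b[:,:,::-1])
for nm,p in(('top',P),('side',Q)):
    # rail points: z in .165-.176
    x,y,z=p[...,0],p[...,1],p[...,2]
    m=(z>.160)&(z<.178)&(x>.55)&(x<.95)&(abs(y)<.4)
    print(nm,'rail-ish',m.sum())
    q=p[m]; 
    if len(q)>20:
        l=cv2.fitLine(q[:,:2].astype(np.float32),cv2.DIST_HUBER,0,.003,.003).ravel(); 
        print(l, q[:,1].min(),q[:,1].max(),np.median(q[:,2]))
    m=(z>.15)&(z<.195)&(x>.38)&(x<.62)&(y>-.15)&(y<.1)
    print('tab',m.sum(), p[m].mean(0) if m.any() else 0, p[m].min(0),p[m].max(0))
    m=(z>.02)&(z<.05)&(x>.38)&(x<.62)&(y>-.15)&(y<.08)
    v,u=np.nonzero(m); print('tray',m.sum(),p[m].min(0),p[m].max(0))
    r=cv2.minAreaRect(p[m][:,:2].astype(np.float32)*1000); print(r)
    m=(z>.181)&(z<.21)&(x>.55)&(x<.95)&(abs(y)<.4)
    v,u=np.nonzero(m); print('high',[(int(a),int(b),p[b,a].round(3).tolist()) for a,b in zip(u,v)][::max(1,len(u)//25)])
```

```text
top rail-ish 1338
[ 0.290633   -0.9568346   0.65579855 -0.01410305] -0.23363152329940667 0.23456140164950268 0.16996167797484657
tab 287 [0.56870328 0.02061836 0.17236961] [ 0.44365214 -0.07631894  0.15318989] [0.61995971 0.09887701 0.18902919]
tray 204 [ 0.41102959 -0.11479932  0.02019929] [0.49957951 0.07500313 0.04970224]
((456.2938232421875, -19.802154541015625), (188.76312255859375, 86.54427337646484), 88.49989318847656)
high [(340, 98, [0.949, -0.069, 0.21]), (340, 101, [0.949, -0.07, 0.19]), (328, 103, [0.939, -0.036, 0.2]), (332, 104, [0.94, -0.048, 0.19]), (315, 106, [0.926, -0.0, 0.208]), (323, 107, [0.931, -0.022, 0.191]), (307, 109, [0.92, 0.022, 0.202]), (314, 110, [0.924, 0.003, 0.187]), (300, 112, [0.914, 0.042, 0.197]), (304, 113, [0.914, 0.031, 0.189]), (288, 115, [0.902, 0.075, 0.202]), (275, 117, [0.894, 0.11, 0.208]), (281, 118, [0.898, 0.095, 0.192]), (287, 119, [0.9, 0.079, 0.181]), (267, 121, [0.885, 0.132, 0.202]), (270, 122, [0.886, 0.125, 0.193]), (255, 124, [0.876, 0.165, 0.203]), (261, 125, [0.88, 0.151, 0.187]), (244, 127, [0.865, 0.194, 0.21]), (250, 128
[... 883 characters left out ...]
47, 181, [0.884, 0.154, 0.186]), (460, 183, [0.899, 0.103, 0.208]), (460, 186, [0.899, 0.099, 0.202]), (458, 189, [0.897, 0.103, 0.192]), (458, 192, [0.896, 0.099, 0.186]), (471, 194, [0.913, 0.06, 0.202]), (469, 197, [0.911, 0.062, 0.193]), (482, 199, [0.926, 0.022, 0.21]), (477, 202, [0.921, 0.036, 0.195]), (472, 205, [0.915, 0.047, 0.181]), (486, 207, [0.93, 0.002, 0.202]), (484, 210, [0.928, 0.004, 0.193]), (494, 212, [0.939, -0.022, 0.203]), (488, 215, [0.933, -0.008, 0.187]), (499, 217, [0.945, -0.04, 0.201]), (497, 220, [0.942, -0.04, 0.194]), (502, 223, [0.948, -0.053, 0.194]), (501, 229, [0.947, -0.056, 0.181]), (394, 251, [0.708, -0.131, 0.192]), (392, 254, [0.703, -0.136, 0.188])]
```

View pics/topcrop.png

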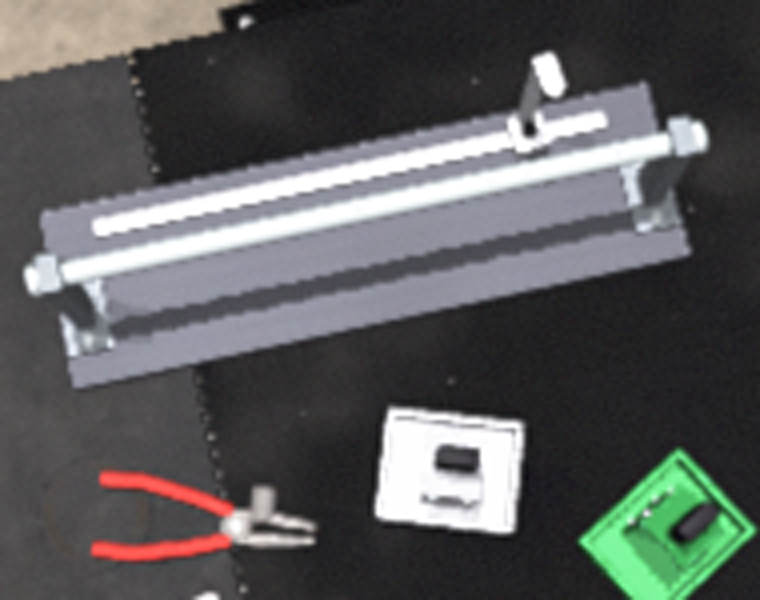

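View pics/sidecrop.png

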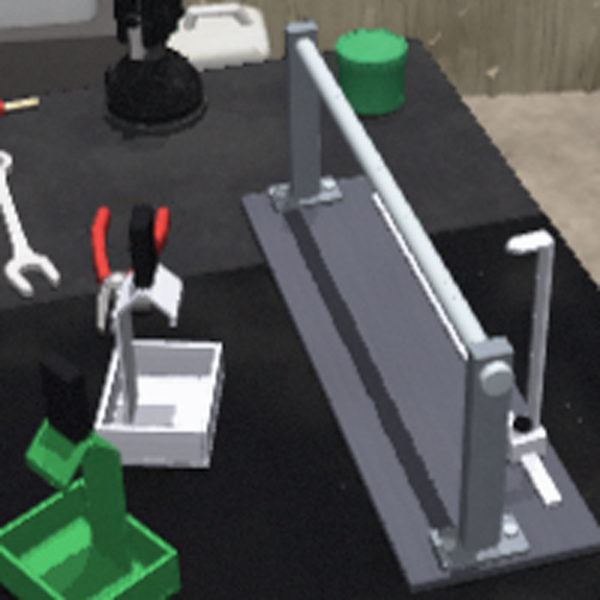

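The top crop shows the bare aluminium caddy upright with its black tab at crop (457,458), and its hook opening toward the rail. The pliers are just to its left at (265,520), the green copy is at (670,530), and the pointer tongue is at (548,75). The side crop agrees, with the stem on the robot's side. Next I measure precisely.

Run:
```python
from h import *
from scipy.spatial.transform import Rotation as Ro
t=load('top');s=load('side')
for f,nm,roi in((t,'top',(325,272,356,297)),(s,'side',(250,225,300,330))):
    p=pts(f);x,y,z=p[...,0],p[...,1],p[...,2]
    m=(z>.158)&(z<.178)&(x>.55)&(x<.72)&(abs(y)<.19)
    q=p[m]; A=np.c_[q[:,1],np.ones(len(q))]; w=np.ones(len(q),bool)
    for _ in range(15):
        c=np.linalg.lstsq(A[w],q[w,0],rcond=None)[0]; w=abs(A@c-q[:,0])<.012
    th=-np.arctan(c[0]); print(nm,'rail x=%.4f*y+%.4f'%tuple(c),'yaw',np.degrees(th),w.sum(),q[w,2].max())
    ex=np.array([np.cos(th),np.sin(th)]);ey=np.array([-np.sin(th),np.cos(th)])
    n=np.array([c[1],0])@ex; print('rail offset n',n)
    # posts
    m=(z>.177)&(z<.186)&(abs(p[...,:2]@ex-n)<.016)&(abs(y)<.3); yy=(p[...,:2]@ey)[m]; 
    print('posts top',yy[yy>0].min() if (yy>0).any() else 0,yy[yy>0].mean() if (yy>0).any() else 0,yy[yy<0].mean() if (yy<0).any() else 0)
    m=(z>.18)&(z<.2)&(abs(p[...,:2]@ex-n-.055)<.025)&(abs(y)<.2)
    g=p[m]; print('tongue',len(g),(g[:,:2]@ey).round(4),(g[:,:2]@ex-n).round(3),g[:,2].round(3))
    u0,v0,u1,v1=roi; b=f['color'][v0:v1,u0:u1].max(-1)
    r=p[v0:v1,u0:u1]
    k=(r[...,2]>.15)&(r[...,2]<.192)&(b<90)
    print('tab',k.sum(),np.median(r[k],0),r[k].min(0),r[k].max(0))
    if nm=='top':
        v,u=np.nonzero(k); k2=k&(r[...,2]>.178)
        print(cv2.minAreaRect((r[k2][:,:2]*1000).astype(np.float32)),k2.sum())
        g=t['color'];bm=((g.min(-1)>140)).astype(np.uint8); bm[:264]=0;bm[302:]=0;bm[:,:314]=0;bm[:,362:]=0
        cn=max(cv2.findContours(bm,0,1)[0],key=cv2.contourArea)[:,0]
        w=np.array([onplane(t,a,b,.034)[:2] for a,b in cn])*1000
        print('tray rim',cv2.minAreaRect(w.astype(np.float32)))
        # pliers
        hsv=cv2.cvtColor(g,cv2.COLOR_RGB2HSV)
    # tongue rays
    hsv=f['color']
print(Ro.from_rotvec(status.get_obs()['orientation']).as_matrix().round(3))
```

```text
top rail x=-0.2194*y+0.6206 yaw 12.374398028781526 828 0.17788923034989007
rail offset n 0.606180669650491
posts top 0.024303853727929352 0.08203213594098559 -0.3184203012674957
tongue 52 [-0.2735 -0.2764 -0.2796 -0.268  -0.2699 -0.2725 -0.2761 -0.2789 -0.2804
 -0.2676 -0.2729 -0.2761 -0.2773 -0.2805 -0.2682 -0.269  -0.2718 -0.2747
 -0.2766 -0.2791 -0.2688 -0.2718 -0.2745 -0.277  -0.2791 -0.282  -0.2681
 -0.2709 -0.2732 -0.2752 -0.2788 -0.2808 -0.2706 -0.2728 -0.2759 -0.2781
 -0.2799 -0.2691 -0.2723 -0.2751 -0.2776 -0.2797 -0.2833 -0.2718 -0.2742
 -0.2766 -0.2789 -0.2705 -0.2731 -0.2762 -0.2781 -0.2753] [0.072 0.071 0.072 0.071 0.069 0.068 0.069 0.069 0.067 0.069 0.068 0.068
 0.065 0.065 0.068 0.064 0.064 0.064 0.062 0.061 0.062 0.062 0.062 0.061
 0.06  0.059 0.06  0.059 0.058 0.056 0.057 0.056 0.057 0.056 0.056 0.055
 0.053 0.053 0.053 0.053 0.052 0.051 0.052 0.051 0.05  0.049 0.048 0.047
 0.046 0.046 0.045 0.043] [0.195 0.194 0.19  0.192 0.197 0.197 0.191 0.19  0.198 0.191 0.19  0.187
 0.196 0.193 0.182 0.194 0.193 0.192 0.197 0.197 0.191 0.19  0.189 0.19
 0.193 0.192 0.192 0.191 0
[... 1950 characters left out ...]
0.19  0.192 0.192 0.193 0.194 0.189 0.193
 0.191 0.194 0.192 0.193 0.192 0.191 0.192 0.189 0.192 0.192 0.191 0.193
 0.194 0.19  0.194 0.19  0.193 0.192 0.192 0.191 0.193 0.191 0.191 0.193
 0.192 0.192 0.193 0.194 0.189 0.193 0.191 0.192 0.191 0.193 0.191 0.192
 0.191 0.193 0.193 0.194 0.192 0.191 0.192 0.192 0.192 0.19  0.19  0.191
 0.187 0.19  0.19  0.189 0.191 0.194 0.192 0.191 0.192 0.192 0.188 0.191
 0.189 0.181 0.183 0.188 0.186 0.19  0.188 0.188 0.189 0.192 0.182 0.184
 0.183 0.181 0.18  0.18 ]
tab 160 [ 0.45730951 -0.07721047  0.1736974 ] [ 0.44807533 -0.08290602  0.15009844] [ 0.46502212 -0.04965625  0.18474252]
[[ 0.909  0.417 -0.001]
 [ 0.417 -0.909  0.001]
 [-0.    -0.002 -1.   ]]
```

```bash
cat >> h.py <<'E'
from scipy.spatial.transform import Rotation as Ro
def go(x,y,z,yaw):
    o=status.get_obs(); R=Ro.from_rotvec(o['orientation']).as_matrix()
    d=R.T@(np.array([x,y,z])-o['tcp_pos'])*100
    psi=np.degrees(np.arctan2(R[1,0],R[0,0]))
    print('t',round(o['clock'],2),'tcp',o['tcp_pos'].round(4),'psi',psi.round(2),'F',o['contact_force'].round(1),'w',round(o['grip_width'],4),'| dxyz cm',d.round(2),'yaw',round(psi-yaw,1))
E
echo "from h import *
go(.4535,-.0625,.255,-6.6)"|python3
```

```text
t 0.1 tcp [ 0.281  -0.6132  0.2554] psi 24.63 F [ 0.2 -0.8 -0.6] w 0.0855 | dxyz cm [ 38.63 -42.87   0.11] yaw 31.2
```

Request:
send_rows(
  steps=[
    {"dx":3.9,"dy":-4.3,"yaw":6,"gripper":1},
    {"dx":7.7,"dy":-8.6,"yaw":12},
    {"dx":11.6,"dy":-12.9,"yaw":18},
    {"dx":15.4,"dy":-17.1,"yaw":24},
    {"dx":19.3,"dy":-21.4,"yaw":30},
  ],
)

```text
validation failed for argument at $.st...
```

```bash
echo "from h import *
go(.4535,-.0625,.255,-6.6)"|python3
```

```text
t 0.1 tcp [ 0.281  -0.6132  0.2554] psi 24.63 F [ 0.2 -0.8 -0.6] w 0.0855 | dxyz cm [ 38.63 -42.87   0.11] yaw 31.2
```

Request:
send_rows(
  steps=[
    {"dx":3.9,"dy":-4.3,"dz":0,"yaw":6,"gripper":1},
    {"dx":7.7,"dy":-8.6,"dz":0,"yaw":12,"gripper":1},
    {"dx":11.6,"dy":-12.9,"dz":0,"yaw":18,"gripper":1},
    {"dx":15.4,"dy":-17.1,"dz":0,"yaw":24,"gripper":1},
    {"dx":19.3,"dy":-21.4,"dz":0,"yaw":30,"gripper":1},
  ],
)

```text
clock: 0.72
tcp_pos: [0.3677, -0.3367, 0.2561]
orientation: [-3.138, 0.153, 0.0]
contact_force: [0.8, 0.1, 0.3]
grip_width: 0.0854
gripper_force: 0.0
```

```bash
echo "from h import *
go(.4535,-.0625,.255,-6.6)"|python3
```

```text
t 0.72 tcp [ 0.3677 -0.3367  0.2561] psi -5.58 F [0.8 0.1 0.3] w 0.0854 | dxyz cm [  5.87 -28.13   0.11] yaw 1.0
```

Request:
send_rows(
  steps=[
    {"dx":1.2,"dy":-5.6,"dz":0,"yaw":1,"gripper":1},
    {"dx":2.4,"dy":-11.3,"dz":0,"yaw":1,"gripper":1},
    {"dx":3.6,"dy":-16.9,"dz":0,"yaw":1,"gripper":1},
    {"dx":4.8,"dy":-22.5,"dz":0,"yaw":1,"gripper":1},
    {"dx":5.9,"dy":-28.1,"dz":0,"yaw":1,"gripper":1},
  ],
)

```text
clock: 1.35
tcp_pos: [0.4527, -0.0627, 0.2563]
orientation: [3.137, -0.175, 0.0]
contact_force: [0.9, -0.4, -0.3]
grip_width: 0.0856
gripper_force: 0.0
```

Request:
send_rows(
  steps=[
    {"dx":0,"dy":0,"dz":0,"yaw":0,"gripper":1},
    {"dx":0,"dy":0,"dz":0,"yaw":0,"gripper":1},
  ],
)

```text
clock: 1.6
tcp_pos: [0.4522, -0.0648, 0.256]
orientation: [3.136, -0.174, -0.001]
contact_force: [-0.7, -0.7, -0.3]
grip_width: 0.0848
gripper_force: 0.0
```

Run:
```python
from h import *
go(.4535,-.0625,.169,-6.6)
f=grab('side'); b=cv2.resize(f['color'][100:350,180:430],None,fx=2.4,fy=2.4,interpolation=cv2.INTER_CUBIC)
cv2.imwrite('pics/above.png',b[:,:,::-1])
```

```text
t 1.6 tcp [ 0.4522 -0.0648  0.256 ] psi -6.36 F [-0.7 -0.7 -0.3] w 0.0848 | dxyz cm [ 0.11 -0.25  8.7 ] yaw 0.2
```

View pics/above.png

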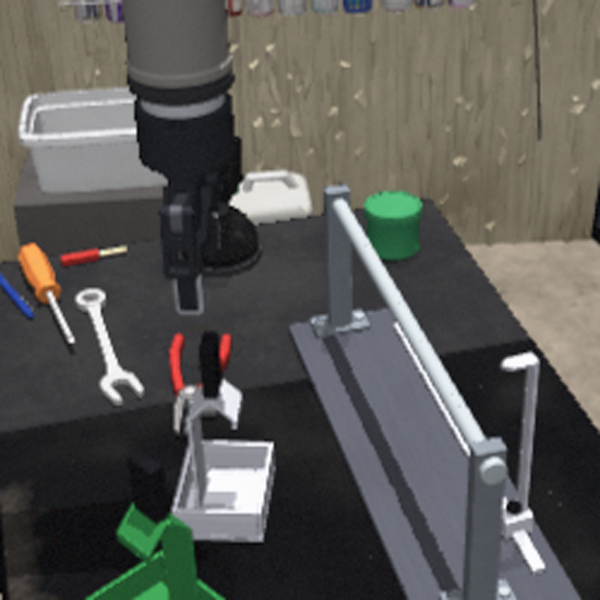

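The finger appears at crop (188,295), above and left of the tab at (210,360). I check the lateral offset numerically.

Run:
```python
from h import *
f=load('side'); p=pts(f)
for z0,z1,nm in((.225,.27,'finger'),(.15,.186,'tab')):
    m=(abs(p[...,0]-.46)<.06)&(p[...,1]>-.2)&(p[...,1]<.06)&(p[...,2]>z0)&(p[...,2]<z1)
    q=p[m]; print(nm,len(q),np.percentile(q,[3,50,97],axis=0).round(4).tolist())
    v,u=np.nonzero(m); print(u.min(),u.max(),v.min(),v.max())
def proj(X): c=f['R']@np.array(X)+f['t']; c=f['K']@c; return (c[:2]/c[2]).round(1)
print('expected finger tip px',proj([.4522-.0055,-.1115,.24]),proj([.4632-.0055,-.11,.24]),proj([.4412-.0055,-.11,.24]))
print('tab top expect near face',[proj([.4535-.0017+s,-.0774,.185]) for s in(-.007,.007)])
```

```text
finger 195 [[0.4386, -0.1234, 0.2428], [0.455, -0.1147, 0.256], [0.4697, -0.0203, 0.269]]
253 271 195 230
tab 166 [[0.4495, -0.0819, 0.1515], [0.4574, -0.0771, 0.1734], [0.4644, -0.0524, 0.1841]]
263 271 238 259
expected finger tip px [258.4 230.8] [264.2 230.1] [252.7 230.6]
tab top expect near face [array([260.4, 244.3]), array([267.3, 244. ])]
```

Run:
```python
from h import *
from scipy.ndimage import label
t=grab('top'); s=load('side'); t0=dict(t)
g=t['color'].max(-1).astype(int)
# original top image (arm away)
g=cv2.imread('pics/top0.png').max(-1)
print(g[272:300,326:352:1])
g=s['color'].max(-1); print(g[234:266:2,256:280])
```

```text
[[255 255 255 255 255 254 250 254 255 255 253 251 247 247 238 238 237 235
  234 230 226 224 214 203 201 184]
 [254 254 254 254 254 250 251 253 253 251 253 254 251 250 252 255 255 255
  255 255 255 255 254 252 252 248]
 [254 254 254 254 254 251 251 252 252 253 253 254 253 253 253 254 254 254
  254 254 254 255 255 255 255 255]
 [254 254 254 254 254 252 252 253 251 250 249 248 250 253 253 252 254 254
  253 253 251 254 254 254 255 255]
 [254 254 254 254 254 249 250 252 213 144 121 121 149 193 207 210 240 247
  247 254 255 254 254 254 254 255]
 [254 254 254 254 254 251 253 235 137  82  76  73  75  84  83  81  90  96
  135 250 255 255 254 254 254 255]
 [254 254 254 254 254 254 255 208  95  75  81  82  76  77  70  68  62  53
   95 250 255 255 254 254 254 255]
 [254 254 254 254 255 255 255 209  88  78  81  81  84  83  84  78  74  66
  101 252 255 255 254 254 254 255]
 [254 254 254 254 254 255 255 176  63  58  68  74  75  77  78  77  72  68
   99 243 255 255 254 254 254 255]
 [254 254 254 254 254 253 252 181  65  34  27  32  37  37  39  41  46  56
  110 227 255 255 254 254 255 255]
 [254 254 
[... 2869 characters left out ...]
51  56  57  58  56  47  29  18  16  21  19  21  20  11  41  83  87
   58  57  59  59  58  60]
 [ 58  59  59  57  57  59  53  42  22  19  20  19  19  17  14  26  51  61
   58  59  58  57  59  59]
 [ 56  59  59  61  58  58  59  51  21  21  19  19  18  18  12  17  31  57
   58  59  59  59  58  59]
 [ 70  57  60  60  57  58  54  51  23  16  21  18  21  17  16  22 104 183
  103  62  60  57  56  58]
 [168  83  99 114  95  92 101 143  67  18  19  22  22  24  19  70 178 244
  240 220 156  76  57  58]
 [172 206 236 239 219 150 135 128  70  19  20  18  21  22  21 137 244 244
  243 243 243 239 192 128]
 [158 157 165 165 129 138 138 130  93  19  21  21  23  18  39 108 198 244
  243 242 244 243 242 235]]
```

Run:
```python
from h import *
t=load('top');s=load('side')
print(onplane(t,339.2,278.5,.185))
for v in(239,240,241,242): print(onplane(s,267.2,v,.185))
print('faces col at z .163', onplane(s,267.3,250,.163))
print('tcp err check side: finger');
```

```text
[ 0.45214324 -0.06347877  0.185     ]
[ 0.45798791 -0.05929615  0.185     ]
[ 0.45809322 -0.06296847  0.185     ]
[ 0.45819796 -0.06662083  0.185     ]
[ 0.45830214 -0.07025338  0.185     ]
faces col at z .163 [ 0.45678472 -0.0672768   0.163     ]
tcp err check side: finger
```

Request:
send_rows(
  steps=[
    {"dx":0.3,"dy":-0.2,"dz":1.5,"yaw":0.2,"gripper":1},
    {"dx":0.3,"dy":-0.2,"dz":3.5,"yaw":0.2,"gripper":1},
    {"dx":0.3,"dy":-0.2,"dz":6,"yaw":0.2,"gripper":1},
    {"dx":0.3,"dy":-0.2,"dz":8,"yaw":0.2,"gripper":1},
    {"dx":0.3,"dy":-0.2,"dz":8.7,"yaw":0.2,"gripper":1},
  ],
)

```text
clock: 2.33
tcp_pos: [0.4547, -0.0633, 0.1675]
orientation: [-3.136, 0.182, 0.005]
contact_force: [-0.2, 0.0, 0.2]
grip_width: 0.0857
gripper_force: 0.0
```

Request:
send_rows(
  force=50,
  steps=[
    {"dx":0,"dy":0,"dz":0,"yaw":0,"gripper":0.6},
    {"dx":0,"dy":0,"dz":0,"yaw":0,"gripper":0.4},
    {"dx":0,"dy":0,"dz":0,"yaw":0,"gripper":0},
    {"dx":0,"dy":0,"dz":0,"yaw":0,"gripper":0},
    {"dx":0,"dy":0,"dz":0,"yaw":0,"gripper":0},
  ],
)

```text
clock: 2.95
tcp_pos: [0.4564, -0.0631, 0.17]
orientation: [3.136, -0.181, 0.002]
contact_force: [-0.5, -2.1, 6.1]
grip_width: 0.0293
gripper_force: 50.2
```

Request:
send_rows(
  steps=[
    {"dx":0,"dy":0,"dz":0,"yaw":0,"gripper":0},
    {"dx":0,"dy":0,"dz":0,"yaw":0,"gripper":0},
    {"dx":0,"dy":0,"dz":0,"yaw":0,"gripper":0},
  ],
)

```text
clock: 3.32
tcp_pos: [0.4564, -0.0631, 0.17]
orientation: [3.136, -0.181, 0.002]
contact_force: [-0.5, -2.2, 5.9]
grip_width: 0.0296
gripper_force: 50.3
```

Request:
send_rows(
  steps=[
    {"dx":0,"dy":0,"dz":-1,"yaw":0,"gripper":0},
    {"dx":0,"dy":0,"dz":-3,"yaw":0,"gripper":0},
    {"dx":0,"dy":0,"dz":-6,"yaw":0,"gripper":0},
    {"dx":0,"dy":0,"dz":-8.5,"yaw":0,"gripper":0},
    {"dx":0,"dy":0,"dz":-9.5,"yaw":0,"gripper":0},
  ],
)

```text
clock: 3.95
tcp_pos: [0.4561, -0.0626, 0.2657]
orientation: [-3.136, 0.18, -0.003]
contact_force: [0.3, 0.0, -2.6]
grip_width: 0.0291
gripper_force: 49.7
```

Request:
send_rows(
  steps=[
    {"dx":0,"dy":0,"dz":0,"yaw":0,"gripper":0},
    {"dx":0,"dy":0,"dz":0,"yaw":0,"gripper":0},
  ],
)

```text
clock: 4.2
tcp_pos: [0.455, -0.0627, 0.2632]
orientation: [-3.136, 0.18, 0.003]
contact_force: [-0.1, 0.4, -2.8]
grip_width: 0.0295
gripper_force: 49.7
```

Run:
```python
from h import *
f=grab('side');b=cv2.resize(f['color'][100:350,180:430],None,fx=2.4,fy=2.4,interpolation=cv2.INTER_CUBIC)
cv2.imwrite('pics/lift.png',b[:,:,::-1])
p=pts(f);m=(p[...,0]>.38)&(p[...,0]<.55)&(p[...,1]>-.13)&(p[...,1]<.0)&(p[...,2]>.06)&(p[...,2]<.15)
q=p[m&(f['color'].min(-1)>110)]
print(len(q),np.percentile(q,[1,50,99],axis=0).round(3).tolist())
th=np.radians(12.3);ex=np.array([np.cos(th),np.sin(th)]);ey=np.array([-np.sin(th),np.cos(th)])
for a in(-.12,0): 
    X=(.608+a)*ex-.008*ey; print(X.round(4)); go(X[0],X[1],.262,12.3)
```

```text
1401 [[0.415, -0.119, 0.092], [0.459, -0.062, 0.105], [0.5, -0.014, 0.132]]
[0.4785 0.0961]
t 4.25 tcp [ 0.4551 -0.0627  0.2632] psi -6.57 F [-0.1  0.1 -2.1] w 0.0295 | dxyz cm [  0.51 -16.05   0.12] yaw -18.9
[0.5957 0.1217]
t 4.25 tcp [ 0.4551 -0.0627  0.2632] psi -6.57 F [-0.1  0.1 -2.1] w 0.0295 | dxyz cm [ 11.86 -19.93   0.09] yaw -18.9
```

View pics/lift.png

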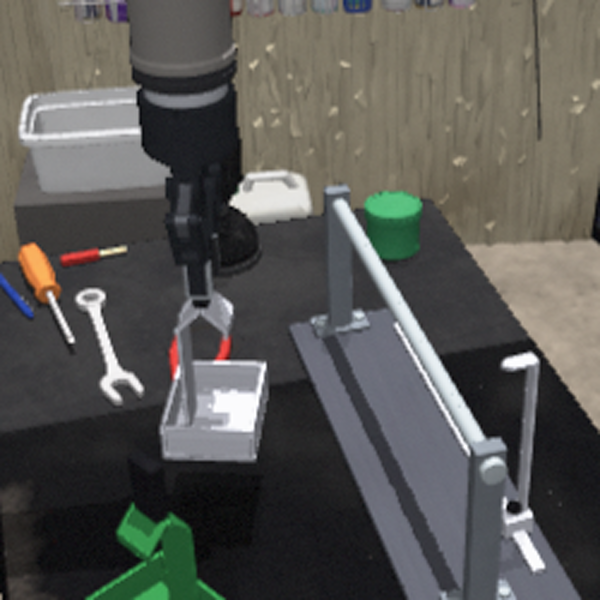

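The caddy is held upright: hook at crop (205,315), tray at (215,410) level. I move to the stand-off position in front of the left-hand stretch.

Request:
send_rows(
  steps=[
    {"dx":0.1,"dy":-2.5,"dz":0,"yaw":-3,"gripper":0},
    {"dx":0.2,"dy":-6.5,"dz":0,"yaw":-8,"gripper":0},
    {"dx":0.3,"dy":-10.5,"dz":0,"yaw":-13,"gripper":0},
    {"dx":0.4,"dy":-14.5,"dz":0,"yaw":-17,"gripper":0},
    {"dx":0.5,"dy":-16,"dz":0,"yaw":-18.9,"gripper":0},
  ],
)

```text
clock: 4.88
tcp_pos: [0.4787, 0.0995, 0.2639]
orientation: [-3.121, -0.348, 0.001]
contact_force: [0.2, 0.0, -3.0]
grip_width: 0.0295
gripper_force: 50.0
```

Request:
send_rows(
  steps=[
    {"dx":0,"dy":0,"dz":0,"yaw":0,"gripper":0},
    {"dx":0,"dy":0,"dz":0,"yaw":0,"gripper":0},
  ],
)

```text
clock: 5.12
tcp_pos: [0.4789, 0.0943, 0.2639]
orientation: [3.123, 0.334, -0.002]
contact_force: [0.1, -0.1, -2.5]
grip_width: 0.029
gripper_force: 50.0
```

Run:
```python
from h import *
th=np.radians(12.3);ex=np.array([np.cos(th),np.sin(th)]);ey=np.array([-np.sin(th),np.cos(th)])
X=.608*ex-.008*ey; go(X[0],X[1],.260,12.3)
f=grab('side');p=pts(f); g=f['color']
n=p[...,:2]@ex; y=p[...,:2]@ey
m=(abs(n-.49)<.08)&(abs(y+.008)<.08)&(p[...,2]>.07)&(p[...,2]<.2)&(g.min(-1)>110)
print('caddy n,y,z',np.percentile(n[m],[1,50,99]).round(3),np.percentile(y[m],[1,50,99]).round(3),np.percentile(p[m][:,2],[1,50,99]).round(3))
k=m&(p[...,2]<.135);print('rect',cv2.minAreaRect((np.c_[n[k],y[k]]*1000).astype(np.float32)))
m=(abs(n-.608)<.012)&(p[...,2]>.16)&(p[...,2]<.178)&(abs(y+.13)<.19); print('rail n z',np.median(n[m]),np.percentile(p[m][:,2],[5,95]),np.polyfit(y[m],n[m],1))
b=cv2.resize(g[100:350,180:430],None,fx=2.4,fy=2.4,interpolation=cv2.INTER_CUBIC)
cv2.imwrite('pics/stand.png',b[:,:,::-1])
```

```text
t 5.12 tcp [0.4789 0.0943 0.2639] psi 12.21 F [ 0.1 -0.1 -2.5] w 0.029 | dxyz cm [12.   -0.21  0.38] yaw -0.1
caddy n,y,z [0.451 0.492 0.529] [-0.066 -0.013  0.039] [0.093 0.109 0.183]
rect ((490.51513671875, -14.025749206542969), (108.84180450439453, 80.20926666259766), 89.80463409423828)
rail n z 0.608865515971063 [0.16298048 0.17166172] [0.00068067 0.60953277]
```

View pics/stand.png

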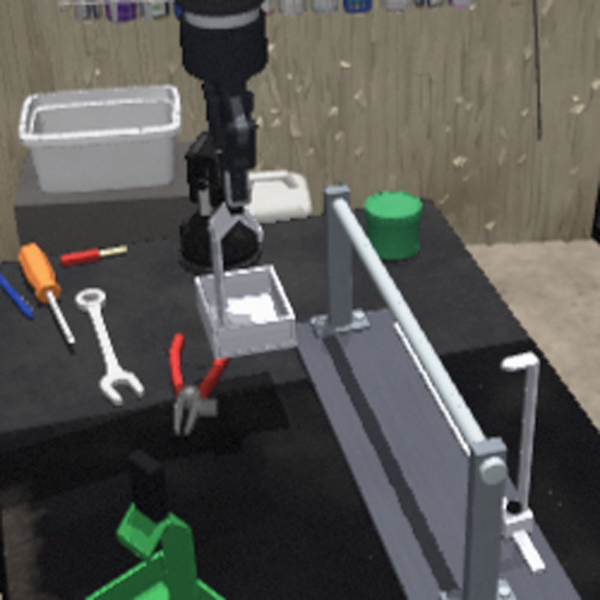

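The caddy is square to the rail, in front of it, tray at crop (245,310) below rail height and hook at (235,225) above. Moving in.

Request:
send_rows(
  steps=[
    {"dx":1.5,"dy":0,"dz":0,"yaw":0,"gripper":0},
    {"dx":4.5,"dy":-0.1,"dz":0,"yaw":0,"gripper":0},
    {"dx":8,"dy":-0.2,"dz":0,"yaw":0,"gripper":0},
    {"dx":11,"dy":-0.2,"dz":0,"yaw":0,"gripper":0},
    {"dx":12.1,"dy":-0.2,"dz":0,"yaw":0,"gripper":0},
  ],
)

```text
clock: 5.8
tcp_pos: [0.599, 0.123, 0.2639]
orientation: [-3.123, -0.335, -0.001]
contact_force: [1.1, 0.4, -1.4]
grip_width: 0.0292
gripper_force: 50.0
```

Request:
send_rows(
  steps=[
    {"dx":0,"dy":0,"dz":0,"yaw":0,"gripper":0},
    {"dx":0,"dy":0,"dz":0,"yaw":0,"gripper":0},
  ],
)

```text
clock: 6.05
tcp_pos: [0.5961, 0.123, 0.2642]
orientation: [3.123, 0.337, -0.001]
contact_force: [0.1, 0.3, -2.1]
grip_width: 0.0293
gripper_force: 50.0
```

Run:
```python
from h import *
th=np.radians(12.3);ex=np.array([np.cos(th),np.sin(th)]);ey=np.array([-np.sin(th),np.cos(th)])
X=.608*ex-.008*ey; go(X[0],X[1],.216,12.3)
f=grab('side');p=pts(f); g=f['color']
n=p[...,:2]@ex; y=p[...,:2]@ey
m=(abs(n-.61)<.07)&(abs(y+.008)<.07)&(p[...,2]>.08)&(p[...,2]<.135)&(g.min(-1)>110)
print('tray n',np.percentile(n[m],[1,99]).round(3),np.percentile(y[m],[1,99]).round(3))
m=(abs(n-.61)<.05)&(abs(y+.03)<.02)&(p[...,2]>.19)&(p[...,2]<.24)&(g.min(-1)>110)
print('hook n',m.sum(),np.percentile(n[m],[1,99]).round(3),np.percentile(y[m],[1,99]).round(3))
b=cv2.resize(g[80:300,230:450],None,fx=2.7,fy=2.7,interpolation=cv2.INTER_CUBIC)
cv2.imwrite('pics/over.png',b[:,:,::-1])
```

```text
t 6.05 tcp [0.5961 0.123  0.2642] psi 12.31 F [ 0.1  0.3 -2.1] w 0.0293 | dxyz cm [-0.06  0.12  4.82] yaw 0.0
tray n [0.571 0.65 ] [-0.063  0.041]
hook n 105 [0.586 0.628] [-0.031 -0.011]
```

View pics/over.png

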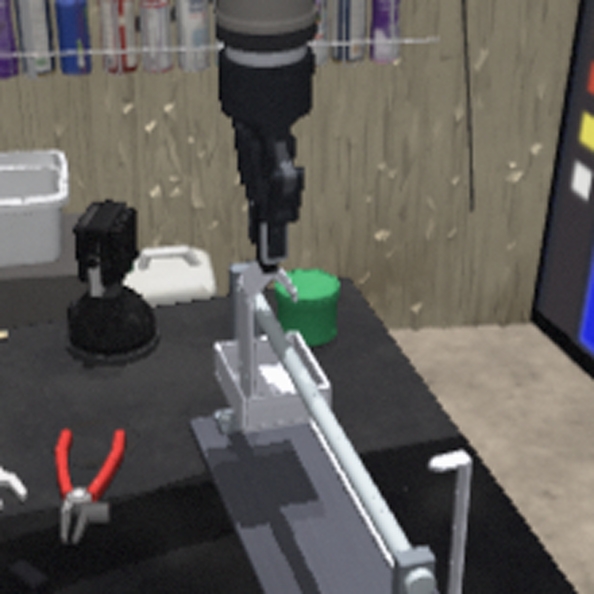

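The rail runs under the hook: the hook is at crop (265,280), and the rail passes between stem (245,350) and lip (293,290). I lower the caddy.

Request:
send_rows(
  steps=[
    {"dx":0.1,"dy":0,"dz":1,"yaw":0,"gripper":0},
    {"dx":0.1,"dy":0,"dz":2.2,"yaw":0,"gripper":0},
    {"dx":0.1,"dy":0,"dz":3.3,"yaw":0,"gripper":0},
    {"dx":0.1,"dy":0,"dz":4.0,"yaw":0,"gripper":0},
    {"dx":0.1,"dy":0,"dz":4.4,"yaw":0,"gripper":0},
  ],
)

```text
clock: 6.72
tcp_pos: [0.5977, 0.1235, 0.2196]
orientation: [3.123, 0.337, -0.001]
contact_force: [-1.0, -0.6, -2.3]
grip_width: 0.0295
gripper_force: 50.1
```

Request:
send_rows(
  steps=[
    {"dx":0,"dy":0,"dz":0.15,"yaw":0,"gripper":0},
    {"dx":0,"dy":0,"dz":0.3,"yaw":0,"gripper":0},
    {"dx":0,"dy":0,"dz":0.3,"yaw":0,"gripper":0},
  ],
)

```text
clock: 7.1
tcp_pos: [0.5981, 0.1237, 0.2176]
orientation: [-3.123, -0.337, -0.001]
contact_force: [0.3, 0.8, -1.4]
grip_width: 0.0297
gripper_force: 50.2
```

Near contact; lowering a little more while watching the force.

Request:
send_rows(
  steps=[
    {"dx":0,"dy":0,"dz":0.15,"yaw":0,"gripper":0},
    {"dx":0,"dy":0,"dz":0.25,"yaw":0,"gripper":0},
    {"dx":0,"dy":0,"dz":0.25,"yaw":0,"gripper":0},
  ],
)

```text
clock: 7.48
tcp_pos: [0.5991, 0.124, 0.2163]
orientation: [-3.123, -0.337, -0.005]
contact_force: [1.0, -0.7, 5.6]
grip_width: 0.0294
gripper_force: 51.2
```

Run:
```python
from h import *
th=np.radians(12.3);ex=np.array([np.cos(th),np.sin(th)]);ey=np.array([-np.sin(th),np.cos(th)])
X=.608*ex-.276*ey; go(X[0],X[1],.216,12.3)
```

```text
t 7.47 tcp [0.5991 0.124  0.2163] psi 12.32 F [ 1.  -0.7  5.6] w 0.0294 | dxyz cm [-0.39 26.95  0.03] yaw 0.0
```

Seated, with light contact (about 7 N). Now I slide to the right.

Request:
send_rows(
  steps=[
    {"dx":0,"dy":0.6,"dz":0,"yaw":0,"gripper":0},
    {"dx":0,"dy":1.6,"dz":0,"yaw":0,"gripper":0},
    {"dx":0,"dy":2.8,"dz":0,"yaw":0,"gripper":0},
    {"dx":0,"dy":4.0,"dz":0,"yaw":0,"gripper":0},
    {"dx":0,"dy":5.2,"dz":0,"yaw":0,"gripper":0},
  ],
)

```text
clock: 8.1
tcp_pos: [0.6097, 0.0756, 0.2163]
orientation: [-3.119, -0.34, -0.005]
contact_force: [-0.6, 6.7, 6.3]
grip_width: 0.0292
gripper_force: 50.9
```

Request:
send_rows(
  steps=[
    {"dx":0,"dy":1.2,"dz":0,"yaw":0,"gripper":0},
    {"dx":0,"dy":2.4,"dz":0,"yaw":0,"gripper":0},
    {"dx":0,"dy":3.6,"dz":0,"yaw":0,"gripper":0},
    {"dx":0,"dy":4.8,"dz":0,"yaw":0,"gripper":0},
    {"dx":0,"dy":6,"dz":0,"yaw":0,"gripper":0},
  ],
)

```text
clock: 8.72
tcp_pos: [0.6224, 0.0173, 0.2163]
orientation: [-3.119, -0.34, -0.004]
contact_force: [-1.4, 6.8, 6.9]
grip_width: 0.029
gripper_force: 50.9
```

Run:
```python
from h import *
th=np.radians(12.3);ex=np.array([np.cos(th),np.sin(th)]);ey=np.array([-np.sin(th),np.cos(th)])
X=.6115*ex-.276*ey; go(X[0],X[1],.216,12.3)
```

```text
t 8.72 tcp [0.6224 0.0173 0.2163] psi 12.46 F [-1.4  6.8  6.9] w 0.029 | dxyz cm [-0.08 16.03 -0.03] yaw 0.2
```

Forces are steady; continuing.

Request:
send_rows(
  steps=[
    {"dx":0,"dy":1.2,"dz":0,"yaw":0,"gripper":0},
    {"dx":0,"dy":2.4,"dz":0,"yaw":0,"gripper":0},
    {"dx":0,"dy":3.6,"dz":0,"yaw":0,"gripper":0},
    {"dx":0,"dy":4.8,"dz":0,"yaw":0,"gripper":0},
    {"dx":0,"dy":6,"dz":0,"yaw":0,"gripper":0},
  ],
)

```text
clock: 9.35
tcp_pos: [0.6352, -0.0411, 0.2163]
orientation: [-3.119, -0.341, -0.003]
contact_force: [-1.8, 7.0, 8.7]
grip_width: 0.0299
gripper_force: 51.1
```

Request:
send_rows(
  steps=[
    {"dx":0,"dy":1.2,"dz":0,"yaw":0,"gripper":0},
    {"dx":0,"dy":2.4,"dz":0,"yaw":0,"gripper":0},
    {"dx":0,"dy":3.6,"dz":0,"yaw":0,"gripper":0},
    {"dx":0,"dy":4.8,"dz":0,"yaw":0,"gripper":0},
    {"dx":0,"dy":6,"dz":0,"yaw":0,"gripper":0},
  ],
)

```text
clock: 9.98
tcp_pos: [0.648, -0.0994, 0.2163]
orientation: [-3.119, -0.341, -0.003]
contact_force: [-2.0, 7.8, 9.5]
grip_width: 0.0292
gripper_force: 51.2
```

Request:
send_rows(
  steps=[
    {"dx":0,"dy":0.6,"dz":0,"yaw":0,"gripper":0},
    {"dx":0,"dy":1,"dz":0,"yaw":0,"gripper":0},
    {"dx":0,"dy":1,"dz":0,"yaw":0,"gripper":0},
  ],
)

```text
clock: 10.35
tcp_pos: [0.6502, -0.1098, 0.2163]
orientation: [-3.12, -0.34, -0.003]
contact_force: [-1.3, 6.3, 8.0]
grip_width: 0.0295
gripper_force: 51.3
```

Run:
```python
from h import *
th=np.radians(12.3);ex=np.array([np.cos(th),np.sin(th)]);ey=np.array([-np.sin(th),np.cos(th)])
X=.6115*ex-.276*ey; go(X[0],X[1],.216,12.3)
f=grab('side');t=grab('top')
a=cv2.resize(f['color'][160:360,290:430],None,fx=2.8,fy=2.8,interpolation=cv2.INTER_CUBIC)
b=cv2.resize(t['color'][160:300,300:400],None,fx=4,fy=4,interpolation=cv2.INTER_CUBIC)
h=np.zeros((560,800,3),np.uint8);h[:,:392]=a;h[:,400:]=b;cv2.imwrite('pics/near.png',h[:,:,::-1])
for g in(f,t):
    p=pts(g);n=p[...,:2]@ex;y=p[...,:2]@ey;z=p[...,2];br=g['color'].min(-1)
    for k in np.arange(.042,.072,.006):
        m=(z>.186)&(z<.198)&(abs(n-.609-k)<.003)&(y<-.255)&(y>-.3); print('tong',k.round(3),m.sum(),(y[m].min(),y[m].mean(),y[m].max()) if m.any() else 0)
    m=(abs(n-.609)<.06)&(z>.055)&(z<.085)&(y>-.34)&(y<-.17)&(br>110); print('tray',m.sum(),np.percentile(n[m],[1,99]),np.percentile(y[m],[1,99]))
    m=(abs(n-.609)<.03)&(z>.14)&(z<.185)&(y>-.31)&(y<-.2); print('hook',m.sum(),)
```

```text
t 10.35 tcp [ 0.6502 -0.1098  0.2163] psi 12.44 F [-1.3  6.3  8. ] w 0.0295 | dxyz cm [-0.05  3.02  0.02] yaw 0.1
tong 0.042 2 (np.float64(-0.28220488411190103), np.float64(-0.28148068917507674), np.float64(-0.28075649423825244))
tong 0.048 13 (np.float64(-0.28584046667150104), np.float64(-0.28099767902925826), np.float64(-0.2736353701036895))
tong 0.054 17 (np.float64(-0.2866064420405606), np.float64(-0.28110325929050006), np.float64(-0.27506114345737576))
tong 0.06 15 (np.float64(-0.2858794684833043), np.float64(-0.2794076356641558), np.float64(-0.2720953470107424))
tong 0.066 16 (np.float64(-0.28413613386798203), np.float64(-0.27914676313724224), np.float64(-0.2733067897015202))
tray 492 [0.57449861 0.64622855] [-0.29948168 -0.19687246]
hook 482
tong 0.042 0 0
tong 0.048 0 0
tong 0.054 0 0
tong 0.06 0 0
tong 0.066 0 0
tray 96 [0.57023632 0.64726666] [-0.24439432 -0.19363518]
hook 84
```

View pics/near.png

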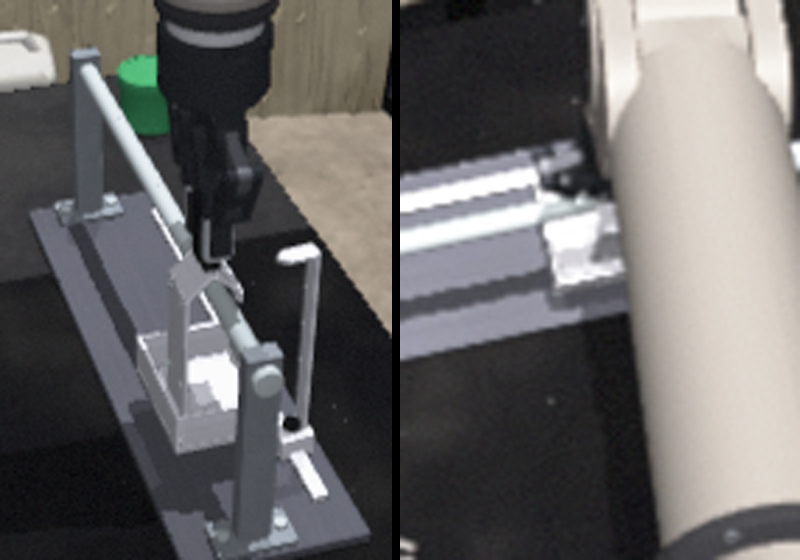

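Side view: the caddy hangs on the rail with its tab at crop (210,265), about 31 mm left of the pointer tip at (280,258). The top view is blocked by the arm. Both cameras give a gap of 3.0 to 3.2 cm, so I slide 3.1 cm.

Request:
send_rows(
  steps=[
    {"dx":0,"dy":0.8,"dz":0,"yaw":0,"gripper":0},
    {"dx":0,"dy":1.7,"dz":0,"yaw":0,"gripper":0},
    {"dx":0,"dy":2.6,"dz":0,"yaw":0,"gripper":0},
    {"dx":0,"dy":3.1,"dz":0,"yaw":0,"gripper":0},
    {"dx":0,"dy":3.1,"dz":0,"yaw":0,"gripper":0},
  ],
)

```text
clock: 11.08
tcp_pos: [0.6569, -0.1403, 0.2163]
orientation: [-3.12, -0.34, -0.003]
contact_force: [-1.4, 5.8, 8.2]
grip_width: 0.0296
gripper_force: 51.4
```

Run:
```python
from h import *
th=np.radians(12.3);ex=np.array([np.cos(th),np.sin(th)]);ey=np.array([-np.sin(th),np.cos(th)])
X=.6115*ex-.277*ey; go(X[0],X[1],.2175,12.3)
f=grab('side')
p=pts(f);n=p[...,:2]@ex;y=p[...,:2]@ey;z=p[...,2];br=f['color'].min(-1)
m=(abs(n-.609)<.06)&(z>.055)&(z<.085)&(y>-.36)&(y<-.19)&(br>110); print('tray',m.sum(),np.percentile(n[m],[1,99]),np.percentile(y[m],[1,99]))
```

```text
t 11.07 tcp [ 0.6569 -0.1403  0.2163] psi 12.43 F [-1.4  5.8  8.2] w 0.0296 | dxyz cm [-0.04 -0.01 -0.12] yaw 0.1
tray 549 [0.57465238 0.65397234] [-0.33077502 -0.22855711]
```

Aligned. I relieve the load a little, then open.

Request:
send_rows(
  steps=[
    {"dx":0,"dy":-0.1,"dz":-0.1,"yaw":0,"gripper":0},
    {"dx":0,"dy":-0.1,"dz":-0.1,"yaw":0,"gripper":0},
  ],
)

```text
clock: 11.38
tcp_pos: [0.6569, -0.1409, 0.2164]
orientation: [-3.122, -0.339, -0.004]
contact_force: [2.7, 4.7, 3.4]
grip_width: 0.0296
gripper_force: 50.5
```

Request:
send_rows(
  force=20,
  steps=[
    {"dx":0,"dy":0,"dz":0,"yaw":0,"gripper":0.4},
    {"dx":0,"dy":0,"dz":0,"yaw":0,"gripper":0.5},
    {"dx":0,"dy":0,"dz":0,"yaw":0,"gripper":0.7},
    {"dx":0,"dy":0,"dz":0,"yaw":0,"gripper":0.8},
    {"dx":0,"dy":0,"dz":0,"yaw":0,"gripper":0.8},
  ],
)

```text
clock: 12.0
tcp_pos: [0.6558, -0.1423, 0.2157]
orientation: [3.123, 0.337, -0.0]
contact_force: [-0.4, -0.0, 0.1]
grip_width: 0.0681
gripper_force: 0.0
```

Request:
send_rows(
  steps=[
    {"dx":0,"dy":0,"dz":0,"yaw":0,"gripper":0.8},
    {"dx":0,"dy":0,"dz":-1,"yaw":0,"gripper":0.8},
    {"dx":0,"dy":0,"dz":-3,"yaw":0,"gripper":0.8},
    {"dx":0,"dy":0,"dz":-6,"yaw":0,"gripper":0.8},
    {"dx":0,"dy":0,"dz":-10,"yaw":0,"gripper":0.8},
  ],
)

```text
clock: 12.62
tcp_pos: [0.6557, -0.1421, 0.3178]
orientation: [-3.123, -0.337, 0.0]
contact_force: [0.6, 0.2, 1.4]
grip_width: 0.0683
gripper_force: 0.0
```

Request:
send_rows(
  steps=[
    {"dx":-4,"dy":0,"dz":-2,"yaw":0,"gripper":0.8},
    {"dx":-9,"dy":0,"dz":-4,"yaw":0,"gripper":0.8},
    {"dx":-14,"dy":0,"dz":-4,"yaw":0,"gripper":0.8},
    {"dx":-14,"dy":0,"dz":-4,"yaw":0,"gripper":0.8},
    {"dx":-14,"dy":0,"dz":-4,"yaw":0,"gripper":0.8},
  ],
)

```text
clock: 13.25
tcp_pos: [0.5199, -0.1717, 0.3573]
orientation: [3.123, 0.338, 0.004]
contact_force: [0.3, -0.1, -0.4]
grip_width: 0.0679
gripper_force: 0.0
```

Run:
```python
from h import *
th=np.radians(12.3);ex=np.array([np.cos(th),np.sin(th)]);ey=np.array([-np.sin(th),np.cos(th)])
f=grab('side');t=grab('top')
a=cv2.resize(f['color'][160:360,290:430],None,fx=2.8,fy=2.8,interpolation=cv2.INTER_CUBIC)
b=cv2.resize(t['color'][160:300,300:400],None,fx=4,fy=4,interpolation=cv2.INTER_CUBIC)
h=np.zeros((560,800,3),np.uint8);h[:,:392]=a;h[:,400:]=b;cv2.imwrite('pics/end.png',h[:,:,::-1])
for g in(f,t):
    p=pts(g);n=p[...,:2]@ex;y=p[...,:2]@ey;z=p[...,2];br=g['color'].min(-1)
    m=(abs(n-.609)<.06)&(z>.055)&(z<.085)&(y>-.36)&(y<-.19)&(br>110); print('tray',m.sum(),np.percentile(n[m],[1,99]).round(4),np.percentile(y[m],[1,99]).round(4),np.percentile(z[m],[1,99]).round(3))
    m=(z>.186)&(z<.198)&(abs(n-.66)<.012)&(y<-.255)&(y>-.3); print('tongue',m.sum(),y[m].mean() if m.any() else 0)
    m=(z>.19)&(z<.24)&(abs(n-.609)<.02)&(y<-.235)&(y>-.32)&(g['color'].max(-1)<110); print('tab',m.sum(),np.percentile(n[m],[2,98]).round(4),np.percentile(y[m],[2,98]).round(4),z[m].max())
```

```text
tray 554 [0.5742 0.6538] [-0.3317 -0.2298] [0.056 0.081]
tongue 45 -0.2803025476302485
tab 246 [0.6042 0.618 ] [-0.2969 -0.2678] 0.23134927233043937
tray 263 [0.5698 0.6503] [-0.3263 -0.226 ] [0.056 0.085]
tongue 35 -0.27439975912381775
tab 85 [0.6003 0.6124] [-0.2896 -0.2614] 0.2342258036478725
```

View pics/end.png

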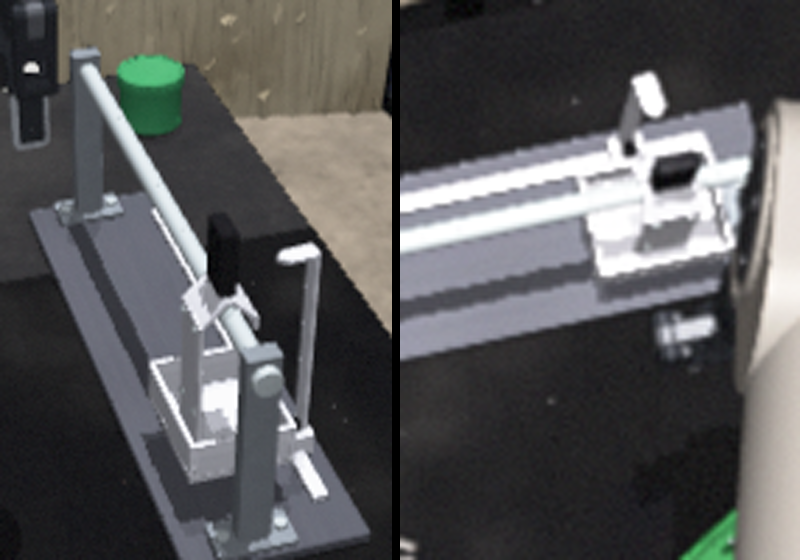

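The caddy hangs upright on the rail with its tab at crop (222,250) side and (673,170) top, lined up with the pointer. Both views put it within 2 mm along the rail, and the gripper is clear. Handing in.

```bash
echo "from bench import workorder
print(workorder.hand_in())"|python3
```

```text
the job is handed in; nothing more can be done
None
```

The aluminium caddy was hooked on the rail's left end, slid along it to the pointer, and hangs upright and still, within about 2 mm of the tip by both cameras; the job is handed in, but no verdict was returned.

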